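# Free the spice jar stuck in the jar rack

### The arm

A 6-joint arm with a two-finger parallel gripper is mounted at the origin on a cart in front of the work surface, level with it; the furniture and walls round the work are solid. World frame = base frame: x ahead of the robot, y to its left, z up, the work surface at z = 0. Lengths are in m, angles in rad, forces in N, time in s.
With the tool pointing down it reaches from about 0.3 to 0.95 m from the base axis. Payload 3.1 kg.
Tool frame: the origin (TCP) lies on the centre line of the jaws, within the pads' length; the fingertips stand 11 mm ahead of it and the grasp point (between the pads) lies 8 mm behind it; x points along the fingers, y is the direction in which the jaws open and shut, and the axes are right-handed (so a half turn about x gives the same grasp; the last joint's range is limited). The gripper opens to 85 mm and grips with 20 to 120 N. Pads are 22 mm wide; open, the fingers measure 114 mm over their backs; the gripper's body (76 mm by 85 mm) begins 54 mm behind the grasp point. The pads swing forward as they close: fully open they stand 13 mm farther back than shut.
Start: joints at [1.094, 0.308, 1.634, -0, 1.2, -0.07], TCP at [0.247, 0.574, 0.242] pointing down, gripper open.
Joint ranges: [-3.06, 3.06], [-0.79, 1.96], [0.05, 2.63], [-1.19, 4.34], [0.05, 2.64], [-2.94, 2.94]. Speed limits (rad/s): [2.79, 2.79, 3.14, 3.14, 3.14, 3.14].

### API

Orientations are given as a 3x3 rotation matrix whose columns are the frame's x, y, z axes.
In Python, from bench import robot gives the robot as it stands.
- The arm moves only by the tool servo_tool, never from a script. Its argument "deltas" is a list of rows, each an object of numbers: "ax", "ay", "az": the turn, a rotation vector about the tool's x, y, z in degrees; "dx", "dy", "dz": the shift along the tool's x, y, z in m; "grip": the finger opening in m, from 0 to 0.0854. A call has 1 to 20 rows; each row is the pose to reach, as a shift and turn from the pose measured when the call began, along the tool's axes at that moment; what a row does not reach only later rows make up. A row lasts 1/8 s, in which the tool goes at most 62.5 mm and 10.7 degrees, less where a joint would pass 70% of its speed; a pose out of reach is approached as far as the arm can. A call with a gripper value outside its range is refused whole. The fingers move at their own pace and stop on an object; "newtons" is the grip in N (left out, the last holds). Time passes only in rows, so rows that repeat a pose let the fingers close. It gives the time, the measured TCP pose, the force and the opening at its end, in the units of the state.
- robot.state(): the state, without advancing time (a new reading comes with each control period).
- robot.capture(name): name is "scene" or "top" or "wrist"; returns (picture, depth): 384x512x3 uint8, red, green, blue; 384x512 float32, m along the optical axis (not along the pixel's ray), 0 where there is no reading.
- robot.camera_params(name): a dict with "K" (3x3 intrinsics, pixels), "world_to_cam" (4x4, takes a point from world to camera coordinates). Camera axes: x right, y down, z forward; pixel columns grow to the right and rows downward; lengths in m; the calibration is good to about 2 mm. A picture is of the moment at which its call begins: read the wrist's pose just before it. camera_params takes no time and is no camera call; for the wrist camera it gives the pose at the moment of the call.
- robot.finish_job(): hands the job in, once; it reports no verdict.
The state is a dict: "time_s": time; "qpos": joint angles; "joint_vel": joint speeds; "tau": joint torques, N m; "position": TCP position; "tool_rot": TCP orientation; "wrist_force": force on the tool from outside, world axes, zero at the start; "torque": the same for the moment, N m; "width": finger opening in m.
Only numpy, scipy, OpenCV 4.12 (cv2) and the standard library are available. Lean on these libraries where they do the work, as an engineer would, in place of code of your own. Each camera call takes 0.05 s, during which the arm holds its last target. There are 200 camera calls.

### The job

The spice jar lying across the sloping rails of the jar rack has rolled down too far and is stuck under the red stop bracket at the low end. Push it back up the rails, over the crest, until it settles in the loading pocket under the deck, then lift it out and lay it on its side in the grey tray. Leave the bottles, the other jar and the cup where they stand.

Things in the scene. Friction and masses are not known exactly. Their poses are not given: they have to be found in the camera images.
- rack: Fixed polished metal jar rack, 128 x 262 x 201 mm. Origin: centre of its underside; x to its back (its back is to the robot's right), y up the lane, z up; numbers below are mm in this frame. Two rails carry the jar's ends at x -55..-28 and 28..55; between them the lane is open down to the base plate (top z 6). Front wall x -60..-55, top 8 above the rails, z 75 past the crest; back panel at x 55..61.
- rack_crest (a point): Crest of the rails, mid lane, rack frame (0, 30, 67); rack axes. Rail tops rise at 15 degrees from (y -128, z 25) through (y -60, z 43) to this crest, fall to the pocket's bottom (y 54, z 54), rise at 44 degrees to (y 72, z 71.5), then run level to the end wall at y 116 (top z 84).
- rack_stop (a point): Red stop bracket just downhill of the jar, rack frame (0, -85, 36), on the rail line; rack axes. Front post x -56..-39, y -93..-79, 23 high over the rail; rear post x 36..56, y -101..-79, 51 high; from it a lip covers the jar's rear end: x 32..56, up to y -56, 47 above the rail. Between the posts it is open for a finger; the rails go on downhill to y -128.
- rack_deck (a point): Middle of the front lower edge of the deck, rack frame (0, -4, 185); rack axes. The deck is a shelf over the back of the lane, x 0..61, full length, underside z 185, top z 193, front lip up to z 201. Because of it a hand reaches the jar only from the front, leaning back some 30 to 45 degrees from vertical.
- rack_start (a point): Where the middle of the jar lies at the start, in rack frame (0, -65, 63) mm; same axes as the rack.
- rack_pocket (a point): Where the middle of the jar lies when it has settled in the loading pocket, in rack frame (0, 51, 79) mm; same axes as the rack.
- jar: Clear spice jar with a green label and black cap, cylinder of 40 mm diameter and 105 mm length, about 0.11 kg, lying across the lane with its cap to the front of the rack. Origin: centre of its foot; z along its axis to the cap. It rolls about this axis.
- jar_mid (a point): Middle of the spice jar, on its axis, 52.5 mm from the foot. Pushed from its downhill side it rolls or slides up against a few newtons; past the crest it rolls on into the pocket by itself, and on the slope it rolls back down when let go.
- tray: Shallow loose grey plastic tray, 150 (x) x 180 (y) x 30 (z) mm outside, walls and floor 4 mm thick, 0.6 kg. Origin: centre of its underside, z up.
- red_jar: Bystander: spice jar with a red cap, 44 mm across, 105 mm high, standing on the rack's deck. Origin: centre of its foot.
- dropper: Bystander: brown dropper bottle, 33 mm across, 102 mm high, standing on the rack's deck. Origin: centre of its foot.
- sauce: Bystander: white squeeze bottle with a black nozzle, 64 mm across, 216 mm high, on the table. Origin: centre of its foot.
- cup: Bystander: lidded white deli cup, 74 mm across, 68 mm high, on the table. Origin: centre of its foot.

How it is judged:
On the way:
1. the jar has been pushed up over the crest and lies in the loading pocket of the rack (y of jar_mid in the frame of rack between 0.038 and 0.066 m and z of jar_mid in the frame of rack below 0.094 m and x of jar_mid in the frame of rack above -0.02 m and angle between jar's own z axis and vertical between 1.37 and 1.77 rad), for 0.2 s.
At the end, for the whole second after the job is handed in: The spice jar lies on its side inside the grey tray (its middle within 60 mm of the tray's centre along the tray's x and 75 mm along its y, at most 36 mm above the table), slower than 50 mm/s; the tray stands level (x of jar_mid in the frame of tray between -0.06 and 0.06 m and y of jar_mid in the frame of tray between -0.075 and 0.075 m and z of jar_mid in the frame of tray between 0.015 and 0.036 m and angle between tray's own z axis and vertical below 0.1 rad and linear speed of jar below 0.05 m/s); the robot touches nothing.
It fails at once if a bystander (red-capped jar, dropper bottle, squeeze bottle or deli cup) is moved more than 30 mm (distance of any of red_jar, dropper, sauce, cup from where it was at the start of the episode above 0.03 m).
It also fails if it takes over 58 s, if anything falls off the work surface, if the arm or the gripper's body presses on something with over 40 N, if the wrist force passes 120 N, or if a joint passes its speed limit or range.

## Working session

There is one attempt and no reset: what is moved stays moved. The work goes in short steps, Python scripts to look and compute and a tool call to move; the robot and the scene stay as the last step left them, time stands still between calls to the robot, and variables do not carry over. Pictures are saved under pics/ and viewed, about 8 in all and at most 12, crops included, and the job is handed in when it is done.

Besides the shell and the picture viewer there is one more tool, called as name([rows], argument=value, ...), one row to a line, values as JSON. servo_tool: Moves the arm, as the interface text tells. Its arguments: {"type":"object","properties":{"deltas":{"type":"array"},"newtons":{"type":"number"}},"required":["deltas"]}

```bash
ls; mkdir -p pics; python3 - <<'E'
from bench import robot
import cv2,numpy as np
for n in ("scene","top"):
    p,d=robot.capture(n); q=robot.camera_params(n)
    cv2.imwrite(f"pics/{n}0.png",p[:,:,::-1]); np.savez(f"{n}0.npz",p=p,d=d,K=q["K"],T=q["world_to_cam"])
    print(n,q["K"].tolist() if hasattr(q["K"],"tolist") else q["K"]); print(np.linalg.inv(np.array(q["world_to_cam"])).round(3))
print(robot.state())
E
```

```text
pics
scene [[347.8383943434667, 0.0, 254.77684182253745], [0.0, 347.8383943434667, 189.75697007477922], [0.0, 0.0, 1.0]]
[[ 0.442 -0.334  0.833 -0.429]
 [-0.897 -0.166  0.409 -0.514]
 [ 0.002 -0.928 -0.373  0.575]
 [ 0.     0.     0.     1.   ]]
top [[459.41015161575876, 0.0, 256.03714365521716], [0.0, 459.41015161575876, 191.6283096171175], [0.0, 0.0, 1.0]]
[[ 0.006 -0.992  0.122  0.364]
 [-1.    -0.007 -0.007 -0.04 ]
 [ 0.007 -0.122 -0.992  1.556]
 [ 0.     0.     0.     1.   ]]
{'time_s': 0.1, 'qpos': array([ 1.09427723e+00,  3.08914841e-01,  1.63504063e+00, -2.66331743e-06,
        1.19971952e+00, -6.97082278e-02]), 'joint_vel': array([ 0.00112776, -0.00198471, -0.00157493, -0.00135823,  0.00010125,
       -0.00106661]), 'tau': array([-1.95886578e-04, -4.16413200e+01, -2.77642840e+01, -1.17033466e-05,
        4.01581216e-03, -8.46524131e-06]), 'position': array([0.24700207, 0.5733397 , 0.2411727 ]), 'tool_rot': array([[-9.52938724e-04,  3.95680609e-01,  9.18387689e-01],
       [-1.85149586e-03,  9.18385834e-01, -3.95681731e-01],
       [-9.99997832e-01, -2.07745145e-03, -1.42564414e-04]]), 'wrist_force': array([ 0.11214162, -0.11358661, -0.03241873]), 'torque': array([-0.06884452, -0.01333888, -0.03711312]), 'width': 0.08550044108495142}
```

View pics/scene0.png

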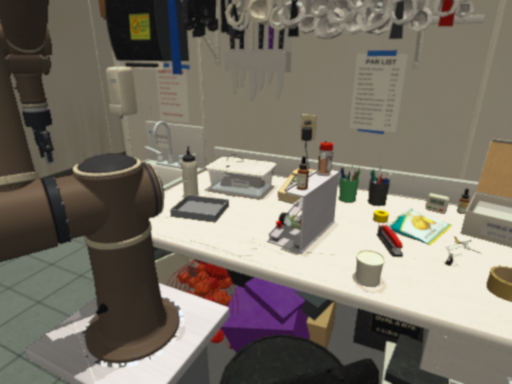

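View pics/top0.png

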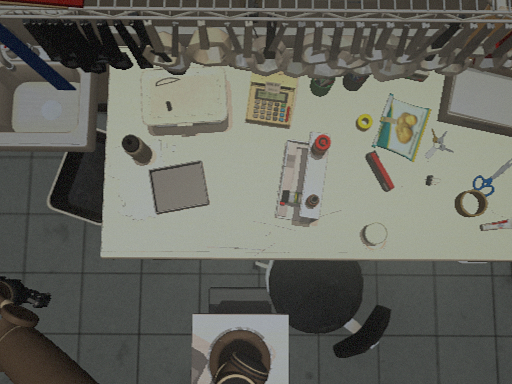

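The scene shows the rack near centre (top-view px ~(303,180)), lane rising away from the robot, deck to its right; tray at top px (180,187), sauce (137,148), cup (374,234). Next I measure from depth.

```bash
cat > h.py <<'E'
import numpy as np,cv2
def cloud(f):
    z=np.load(f);d=z["d"];K=z["K"];T=np.linalg.inv(z["T"])
    v,u=np.indices(d.shape);c=np.stack([(u-K[0,2])/K[0,0]*d,(v-K[1,2])/K[1,1]*d,d],-1)
    P=c@T[:3,:3].T+T[:3,3];P[d==0]=np.nan
    return z["p"],P
def proj(f,X):
    z=np.load(f);c=np.asarray(X)@z["T"][:3,:3].T+z["T"][:3,3];q=c@z["K"].T
    return q[:,:2]/q[:,2:]
E
python3 - <<'E'
from h import *
p,P=cloud("top0.npz")
def rect(name,box,z0,z1):
    u0,u1,v0,v1=box;Q=P[v0:v1,u0:u1].reshape(-1,3);Q=Q[(Q[:,2]>z0)&(Q[:,2]<z1)]
    r=cv2.minAreaRect((Q[:,:2]*1000).astype(np.float32));print(name,len(Q),r,np.median(Q[:,2]),cv2.boxPoints(r).round(0).tolist())
rect("deck",(270,340,125,230),.18,.21)
rect("rackall",(270,340,125,230),.012,.21)
rect("trayrim",(140,215,155,220),.022,.04)
rect("tray",(140,215,155,220),.012,.04)
rect("sauce",(115,155,130,165),.1,.25)
rect("cup",(355,395,215,250),.05,.1)
rect("redjar",(300,335,125,160),.25,.33)
rect("dropper",(300,325,190,212),.25,.33)
Q=P[120:235,265:345]
print("table",np.nanmedian(P[200:240,220:260,2]))
im=np.hstack([cv2.resize(p[120:235,255:345,::-1],None,fx=4.5,fy=4.5,interpolation=2)])
s=np.load("scene0.npz")["p"][130:255,255:345,::-1]
s=cv2.resize(s,None,fx=4.14,fy=4.14,interpolation=2)
cv2.imwrite("pics/c1.png",np.hstack([im[:517],s[:517]]))
E
```

```text
deck 1327 ((586.0626220703125, -225.8134002685547), (61.47589111328125, 262.85406494140625), 81.62586975097656) 0.19358225923820527 [[452.0, -237.0], [712.0, -275.0], [721.0, -215.0], [461.0, -176.0]]
rackall 2382 ((620.22265625, -196.228515625), (339.184326171875, 162.75814819335938), 2.39450740814209) 0.18967883790407192 [[447.0, -122.0], [454.0, -285.0], [793.0, -270.0], [786.0, -108.0]]
trayrim 292 ((590.3525390625, 225.62828063964844), (197.73353576660156, 203.2031707763672), 10.997965812683105) 0.029220814093417924 [[474.0, 307.0], [513.0, 107.0], [707.0, 145.0], [668.0, 344.0]]
tray 422 ((591.3851928710938, 225.82260131835938), (200.27682495117188, 203.2661895751953), 10.98062515258789) 0.027028345487619676 [[474.0, 307.0], [512.0, 107.0], [709.0, 145.0], [670.0, 345.0]]
sauce 402 ((680.9573364257812, 335.0097351074219), (57.97100830078125, 56.98257064819336), 88.11907958984375) 0.16944502622389812 [[652.0, 307.0], [708.0, 305.0], [710.0, 363.0], [653.0, 365.0]]
cup 416 ((416.5815124511719, -440.9803466796875), (71.81704711914062, 71.4037094116211), 16.505874633789062) 0.0653837126330562 [[372.0, -417.0], [392.0, -485.0], [461.0, -465.0], [441.0, -397.0]]
redjar 249 ((660.580078125, -234.52919006347656), (41.68598937988281, 41.982574462890625), 4.614920616149902) 0.2972387998258299 [[638.0, -215.0], [641.0, -257.0], [683.0, -254.0], [680.0, -212.0]]
dropper 98 ((503.5501708984375, -212.6785430908203), (31.217159271240234, 30.425308227539062), 30.173534393310547) 0.26528468505802993 [[482.0, -207.0], [498.0, -234.0], [525.0, -218.0], [509.0, -192.0]]
table -0.000408567316630859
```

View pics/c1.png

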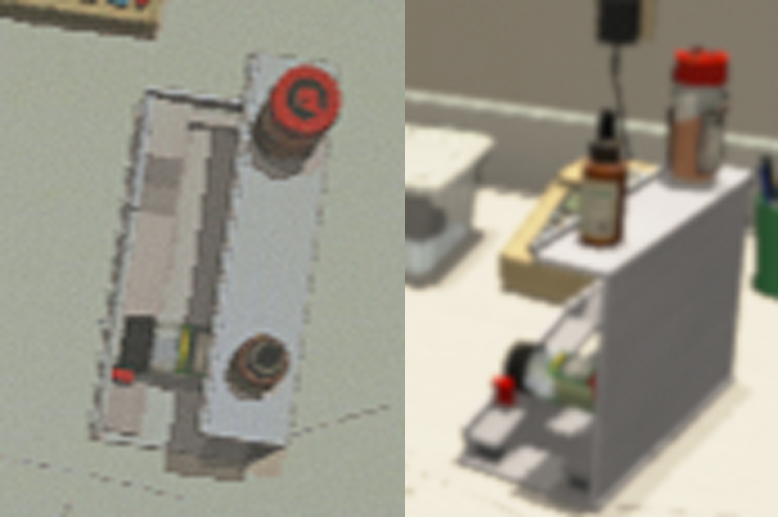

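The crop shows the jar across the low lane end (cap to the front, red stop at its downhill side), dropper low and red jar high on the deck. I'll verify the rack frame against its known features, and fit the tray.

```bash
cat >> h.py <<'E'
a=np.radians(-8.4)
RY=np.array([np.cos(a),np.sin(a),0]);RX=np.array([np.sin(a),-np.cos(a),0]);Z=np.array([0,0,1.])
RR=np.stack([RX,RY,Z],1);O=np.array([.5905,-.1956,0])
def rk(x,y,z): return O+RR@(np.array([x,y,z])/1000)   # rack mm -> world
def tool(th):
    t=np.radians(th);x=np.sin(t)*RX-np.cos(t)*Z;return np.stack([x,RY,np.cross(x,RY)],1)
def delta(s,p,R):
    from scipy.spatial.transform import Rotation as Ro
    r=s["tool_rot"];return (r.T@(np.asarray(p)-s["position"])).round(4),Ro.from_matrix(r.T@R).as_rotvec(degrees=True).round(2)
E
python3 - <<'E'
from h import *
for f in("top0.npz","scene0.npz"):
    p,P=cloud(f);Q=((P-O)@RR*1000)
    m=(np.abs(Q[...,0])<75)&(np.abs(Q[...,1])<145)&(Q[...,2]>12)&(Q[...,2]<215)
    q=Q[m];print(f,len(q))
    d=q[(q[:,2]>188)&(q[:,2]<199)];print(" deck x,y pct",np.percentile(d[:,0],[1,99]),np.percentile(d[:,1],[1,99]))
    for y in range(-130,131,20):
        s=q[(abs(q[:,1]-y)<10)&(q[:,0]>-54)&(q[:,0]<-30)]
        if len(s): print("  y",y,"rail z",np.median(s[:,2]).round(1),len(s))
    red=m&(p[...,0]>130)&(p[...,1]<60)&(Q[...,2]<120);print(" red",Q[red].mean(0),Q[red].min(0),Q[red].max(0))
    j=q[(abs(q[:,1]+65)<35)&(q[:,0]>-50)&(q[:,0]<0)&(q[:,2]>68)&(q[:,2]<90)];print(" jar top",np.percentile(j,[2,50,98],axis=0).round(1).tolist())
    w=q[(q[:,2]>76)&(q[:,2]<92)&(q[:,1]>100)&(q[:,0]<-5)];print(" endwall",np.percentile(w,[2,50,98],axis=0).round(1).tolist() if len(w) else 0)
p,P=cloud("top0.npz")
B=P[150:222,142:215];g=p[150:222,142:215].astype(int)
m=((B[...,2]>.0025)&(B[...,2]<.045)&(g.max(-1)<150)).astype(np.uint8)
n,l,st,_=cv2.connectedComponentsWithStats(cv2.morphologyEx(m,cv2.MORPH_OPEN,np.ones((3,3))))
k=1+st[1:,4].argmax();q=B[l==k];print(st[k],cv2.minAreaRect((q[:,:2]*1000).astype(np.float32)),np.median(q,0))
E
```

```text
top0.npz 2372
 deck x,y pct [ 0.17819551 60.63502798] [-129.46709082  128.22249012]
  y -130 rail z 24.2 12
  y -110 rail z 28.4 45
  y -90 rail z 35.5 49
  y -70 rail z 78.0 52
  y -50 rail z 77.6 40
  y -30 rail z 50.7 45
  y -10 rail z 54.3 44
  y 10 rail z 60.4 45
  y 30 rail z 63.7 42
  y 50 rail z 59.2 41
  y 70 rail z 66.8 52
  y 90 rail z 71.4 42
  y 110 rail z 72.0 49
  y 130 rail z 83.9 12
 red [-54.09460193 -87.38785712  56.22382908] [-54.09460193 -87.38785712  56.22382908] [-54.09460193 -87.38785712  56.22382908]
 jar top [[-48.3, -81.0, 69.1], [-24.3, -64.6, 78.9], [-0.9, -44.3, 87.6]]
 endwall [[-59.8, 101.5, 76.6], [-38.6, 120.5, 81.9], [-7.7, 124.2, 89.6]]
scene0.npz 3010
 deck x,y pct [ 0.96739735 59.43259788] [-132.52157766  120.68131807]
  y -130 rail z 23.4 14
  y -110 rail z 27.7 43
  y -90 rail z 46.0 75
  y -70 rail z 71.7 70
  y -50 rail z 81.1 6
  y -10 rail z 56.1 9
  y 10 rail z 59.9 29
  y 30 rail z 64.1 17
  y 50 rail z 57.8 4
  y 70 rail z 62.3 15
 red [-46.19945753 -86.63450636  55.52786171] [-48.22106263 -92.00686762  52.21711553] [-41.79170927 -82.01099487  57.78211311]
 jar top [[-49.1, -81.7, 68.4], [-25.3, -73.7, 77.7], [-1.2, -55.0, 83.1]]
 endwall 0
[11 46 12 18 93] ((510.2499694824219, 274.4111022949219), (59.58415222167969, 31.207551956176758), 9.387450218200684) [0.51745184 0.28308236 0.00915853]
```

Rack frame agrees with given numbers (deck, rails, stop, jar within ~1–2 mm). Now the tray by colour, plus the first move's deltas.

```bash
python3 - <<'E'
from h import *
from bench import robot
p,P=cloud("top0.npz")
B=P[152:222,144:215];g=p[152:222,144:215].astype(int)
m=(g.mean(-1)<150).astype(np.uint8)
n,l,st,_=cv2.connectedComponentsWithStats(cv2.morphologyEx(m,cv2.MORPH_OPEN,np.ones((5,5))))
k=1+st[1:,4].argmax();q=B[l==k];r=cv2.minAreaRect((q[:,:2]*1000).astype(np.float32));print(st[k],r,np.median(q,0),cv2.boxPoints(r).round().tolist())
s=robot.state()
for th in(30,38): print(th,delta(s,rk(-110,-65,190),tool(th)),rk(-110,-65,190))
E
```

```text
[   5    9   61   53 2550] ((571.291259765625, 211.22946166992188), (166.26388549804688, 176.89524841308594), 13.448988914489746) [nan nan nan] [[470.0, 278.0], [511.0, 106.0], [673.0, 145.0], [632.0, 317.0]]
30 (array([ 0.0521, -0.4806,  0.5286]), array([ 73.29, -25.47, -19.53])) [ 0.54226643 -0.07728465  0.19      ]
38 (array([ 0.0521, -0.4806,  0.5286]), array([ 72.18, -32.25, -24.74])) [ 0.54226643 -0.07728465  0.19      ]
```

servo_tool([
  {"dx": 0.03, "dy": -0.24, "dz": 0.264, "ax": 36, "ay": -16, "az": -12, "grip": 0.07},
  {"dx": 0.03, "dy": -0.24, "dz": 0.264, "ax": 36, "ay": -16, "az": -12},
  {"dx": 0.03, "dy": -0.24, "dz": 0.264, "ax": 36, "ay": -16, "az": -12},
  {"dx": 0.03, "dy": -0.24, "dz": 0.264, "ax": 36, "ay": -16, "az": -12},
  {"dx": 0.03, "dy": -0.24, "dz": 0.264, "ax": 36, "ay": -16, "az": -12},
  {"dx": 0.03, "dy": -0.24, "dz": 0.264, "ax": 36, "ay": -16, "az": -12},
  {"dx": 0.052, "dy": -0.481, "dz": 0.529, "ax": 72.18, "ay": -32.25, "az": -24.74},
  {"dx": 0.052, "dy": -0.481, "dz": 0.529, "ax": 72.18, "ay": -32.25, "az": -24.74},
  {"dx": 0.052, "dy": -0.481, "dz": 0.529, "ax": 72.18, "ay": -32.25, "az": -24.74},
  {"dx": 0.052, "dy": -0.481, "dz": 0.529, "ax": 72.18, "ay": -32.25, "az": -24.74},
  {"dx": 0.052, "dy": -0.481, "dz": 0.529, "ax": 72.18, "ay": -32.25, "az": -24.74},
  {"dx": 0.052, "dy": -0.481, "dz": 0.529, "ax": 72.18, "ay": -32.25, "az": -24.74},
  {"dx": 0.052, "dy": -0.481, "dz": 0.529, "ax": 72.18, "ay": -32.25, "az": -24.74},
  {"dx": 0.052, "dy": -0.481, "dz": 0.529, "ax": 72.18, "ay": -32.25, "az": -24.74},
])

```text
$.deltas[1]: bad value
```

servo_tool([
  {"dx": 0.03, "dy": -0.24, "dz": 0.264, "ax": 36, "ay": -16, "az": -12, "grip": 0.07},
  {"dx": 0.03, "dy": -0.24, "dz": 0.264, "ax": 36, "ay": -16, "az": -12, "grip": 0.07},
  {"dx": 0.03, "dy": -0.24, "dz": 0.264, "ax": 36, "ay": -16, "az": -12, "grip": 0.07},
  {"dx": 0.03, "dy": -0.24, "dz": 0.264, "ax": 36, "ay": -16, "az": -12, "grip": 0.07},
  {"dx": 0.03, "dy": -0.24, "dz": 0.264, "ax": 36, "ay": -16, "az": -12, "grip": 0.07},
  {"dx": 0.03, "dy": -0.24, "dz": 0.264, "ax": 36, "ay": -16, "az": -12, "grip": 0.07},
  {"dx": 0.052, "dy": -0.481, "dz": 0.529, "ax": 72.2, "ay": -32.2, "az": -24.7, "grip": 0.07},
  {"dx": 0.052, "dy": -0.481, "dz": 0.529, "ax": 72.2, "ay": -32.2, "az": -24.7, "grip": 0.07},
  {"dx": 0.052, "dy": -0.481, "dz": 0.529, "ax": 72.2, "ay": -32.2, "az": -24.7, "grip": 0.07},
  {"dx": 0.052, "dy": -0.481, "dz": 0.529, "ax": 72.2, "ay": -32.2, "az": -24.7, "grip": 0.07},
  {"dx": 0.052, "dy": -0.481, "dz": 0.529, "ax": 72.2, "ay": -32.2, "az": -24.7, "grip": 0.07},
  {"dx": 0.052, "dy": -0.481, "dz": 0.529, "ax": 72.2, "ay": -32.2, "az": -24.7, "grip": 0.07},
  {"dx": 0.052, "dy": -0.481, "dz": 0.529, "ax": 72.2, "ay": -32.2, "az": -24.7, "grip": 0.07},
  {"dx": 0.052, "dy": -0.481, "dz": 0.529, "ax": 72.2, "ay": -32.2, "az": -24.7, "grip": 0.07},
])

```text
time_s: 1.85
position: [0.5418, -0.0776, 0.1895]
tool_rot: [[-0.091, 0.989, -0.115], [-0.608, -0.147, -0.78], [-0.789, -0.001, 0.614]]
wrist_force: [-1.0, -0.0, 0.1]
width: 0.0702
```

```bash
python3 - <<'E'
from h import *
from bench import robot
s=robot.state();print(s["qpos"].round(2))
for w in[(-43.6,-65,125.2),(2.3,-65,59.7)]: print(*delta(s,rk(*w),tool(35)))
E
```

```text
[ 0.11  0.36  1.83 -0.68  1.24  0.58]
[0.0913 0.0006 0.0125] [-0.    2.91  0.09]
[0.1712 0.0007 0.0085] [-0.    2.91  0.09]
```

servo_tool([
  {"dx": 0.045, "dy": 0.0005, "dz": 0.0063, "ax": 0, "ay": 1.5, "az": 0, "grip": 0.055},
  {"dx": 0.0913, "dy": 0.0005, "dz": 0.0125, "ax": 0, "ay": 2.9, "az": 0.1, "grip": 0.055},
  {"dx": 0.0913, "dy": 0.0005, "dz": 0.0125, "ax": 0, "ay": 2.9, "az": 0.1, "grip": 0.055},
  {"dx": 0.0913, "dy": 0.0005, "dz": 0.0125, "ax": 0, "ay": 2.9, "az": 0.1, "grip": 0.055},
])

```text
time_s: 2.35
position: [0.533, -0.1417, 0.1256]
tool_rot: [[-0.082, 0.989, -0.119], [-0.568, -0.145, -0.81], [-0.819, 0.001, 0.574]]
wrist_force: [0.4, -0.3, -0.9]
width: 0.0549
```

```bash
python3 - <<'E'
from h import *
from bench import robot
p,d=robot.capture("wrist");q=robot.camera_params("wrist");np.savez("w1.npz",p=p,d=d,K=q["K"],T=q["world_to_cam"])
cv2.imwrite("pics/w1.png",p[:,:,::-1])
s=robot.state();print(s["position"],RR.T@(s["position"]-O)*1000,s["width"],s["qpos"].round(2))
print(*delta(s,rk(2.3,-65,59.7),tool(35)))
print(proj("w1.npz",[rk(0,-65,63),rk(-52.5,-65,63),rk(52,-65,63),rk(-47,-79,59),rk(0,30,67)]).round())
E
```

```text
[ 0.53370185 -0.14153175  0.1261405 ] [-45.19097822 -64.08728818 126.14050095] 0.055279533973939796 [-0.02  0.41  1.9  -0.72  1.05  0.56]
[ 0.0817 -0.0012  0.0008] [ 0.02 -0.01 -0.17]
[[251. 208.]
 [251. 160.]
 [251. 240.]
 [229. 161.]
 [375. 212.]]
```

View pics/w1.png

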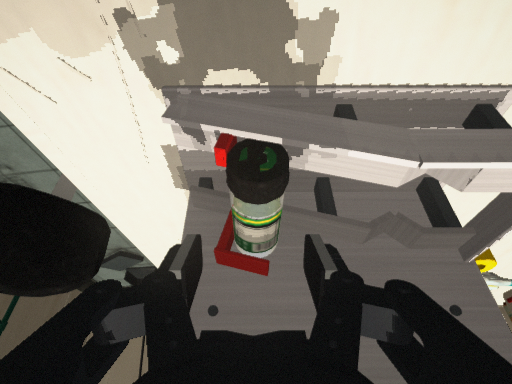

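Jar lies where predicted (cap px (257,165), body to (257,250)), between the open fingers (inner faces px ~203 and ~305); red posts leave room. Descending.

servo_tool([
  {"dx": 0.025, "dy": 0.0, "dz": 0.0005, "ax": 0, "ay": 0, "az": 0, "grip": 0.055},
  {"dx": 0.05, "dy": 0.0, "dz": 0.0008, "ax": 0, "ay": 0, "az": -0.1, "grip": 0.055},
  {"dx": 0.07, "dy": 0.0, "dz": 0.0008, "ax": 0, "ay": 0, "az": -0.2, "grip": 0.055},
  {"dx": 0.0817, "dy": 0.0, "dz": 0.0008, "ax": 0, "ay": 0, "az": -0.2, "grip": 0.055},
  {"dx": 0.0817, "dy": 0.0, "dz": 0.0008, "ax": 0, "ay": 0, "az": -0.2, "grip": 0.055},
])

```text
time_s: 3.02
position: [0.5267, -0.1886, 0.0592]
tool_rot: [[-0.085, 0.989, -0.119], [-0.567, -0.146, -0.81], [-0.819, -0.002, 0.574]]
wrist_force: [0.8, 0.5, 0.8]
width: 0.055
```

```bash
python3 - <<'E'
from h import *
from bench import robot
s=robot.state();print(RR.T@(s["position"]-O)*1000,s["width"],s["qpos"].round(2),s["wrist_force"])
for w in[(2.3,-20,71.5),(2.3,32,85),(2.3,42,84),(2.3,51,76)]:print(*delta(s,rk(*w),tool(35)))
E
```

```text
[  2.4168255  -64.18442253  59.1973408 ] 0.05503380402522434 [-0.11  0.51  1.92 -0.8   0.92  0.61] [0.75853606 0.53855022 0.82298136]
[-0.0102  0.0442  0.007 ] [ 0.04 -0.    0.09]
[-0.0214  0.0961  0.0148] [ 0.04 -0.    0.09]
[-0.0205  0.1061  0.0142] [ 0.04 -0.    0.09]
[-0.014   0.1152  0.0096] [ 0.04 -0.    0.09]
```

servo_tool([
  {"dx": -0.002, "dy": 0.008, "dz": 0.0012, "ax": 0, "ay": 0, "az": 0, "grip": 0.055},
  {"dx": -0.004, "dy": 0.016, "dz": 0.0025, "ax": 0, "ay": 0, "az": 0, "grip": 0.055},
  {"dx": -0.0056, "dy": 0.024, "dz": 0.0038, "ax": 0, "ay": 0, "az": 0, "grip": 0.055},
  {"dx": -0.0074, "dy": 0.032, "dz": 0.005, "ax": 0, "ay": 0, "az": 0, "grip": 0.055},
  {"dx": -0.0092, "dy": 0.04, "dz": 0.0063, "ax": 0, "ay": 0, "az": 0.1, "grip": 0.055},
  {"dx": -0.011, "dy": 0.048, "dz": 0.0075, "ax": 0, "ay": 0, "az": 0.1, "grip": 0.055},
  {"dx": -0.0128, "dy": 0.056, "dz": 0.0088, "ax": 0, "ay": 0, "az": 0.1, "grip": 0.055},
  {"dx": -0.0146, "dy": 0.064, "dz": 0.01, "ax": 0, "ay": 0, "az": 0.1, "grip": 0.055},
  {"dx": -0.016, "dy": 0.07, "dz": 0.011, "ax": 0, "ay": 0, "az": 0.1, "grip": 0.055},
  {"dx": -0.016, "dy": 0.07, "dz": 0.011, "ax": 0, "ay": 0, "az": 0.1, "grip": 0.055},
])

```text
time_s: 4.28
position: [0.5971, -0.1987, 0.0788]
tool_rot: [[-0.082, 0.989, -0.12], [-0.567, -0.145, -0.811], [-0.819, 0.002, 0.573]]
wrist_force: [-0.4, 0.9, 0.0]
width: 0.055
```

```bash
python3 - <<'E'
from h import *
from bench import robot
p,d=robot.capture("wrist");q=robot.camera_params("wrist");np.savez("w2.npz",p=p,d=d,K=q["K"],T=q["world_to_cam"])
cv2.imwrite("pics/w2.png",p[:,:,::-1])
s=robot.state();print(RR.T@(s["position"]-O)*1000,s["width"],s["qpos"].round(2),s["wrist_force"])
for w in[(2.3,32,85),(2.3,42,84),(2.3,51,76)]:print(*delta(s,rk(*w),tool(35)))
E
```

```text
[ 2.09155717  6.51670927 78.52204579] 0.05500807110173013 [-0.11  0.58  1.75 -0.75  0.99  0.52] [-0.45692055  0.14836061 -0.4015901 ]
[-0.0052  0.0255  0.0039] [ 0.03 -0.03 -0.08]
[-0.0043  0.0355  0.0033] [ 0.03 -0.03 -0.08]
[ 0.0023  0.0445 -0.0013] [ 0.03 -0.03 -0.08]
```

View pics/w2.png

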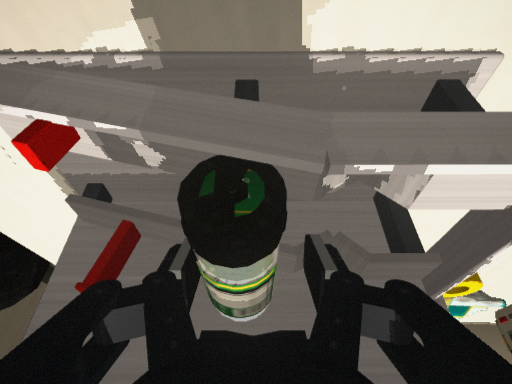

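Jar (cap px (232,205)) rides against the downhill finger, square across the rails. Continue over the crest into the pocket.

servo_tool([
  {"dx": -0.0016, "dy": 0.008, "dz": 0.0012, "ax": 0, "ay": 0, "az": 0, "grip": 0.055},
  {"dx": -0.0032, "dy": 0.016, "dz": 0.0024, "ax": 0, "ay": 0, "az": 0, "grip": 0.055},
  {"dx": -0.0052, "dy": 0.0255, "dz": 0.0039, "ax": 0, "ay": 0, "az": 0, "grip": 0.055},
  {"dx": -0.005, "dy": 0.031, "dz": 0.0037, "ax": 0, "ay": 0, "az": 0, "grip": 0.055},
  {"dx": -0.0043, "dy": 0.0355, "dz": 0.0033, "ax": 0, "ay": 0, "az": 0, "grip": 0.055},
  {"dx": -0.001, "dy": 0.04, "dz": 0.0015, "ax": 0, "ay": 0, "az": 0, "grip": 0.055},
  {"dx": 0.0023, "dy": 0.0445, "dz": -0.0013, "ax": 0, "ay": 0, "az": 0, "grip": 0.055},
  {"dx": 0.0023, "dy": 0.0445, "dz": -0.0013, "ax": 0, "ay": 0, "az": 0, "grip": 0.055},
  {"dx": 0.0023, "dy": 0.0445, "dz": -0.0013, "ax": 0, "ay": 0, "az": 0, "grip": 0.055},
  {"dx": 0.0023, "dy": 0.0445, "dz": -0.0013, "ax": 0, "ay": 0, "az": 0, "grip": 0.055},
  {"dx": 0.0023, "dy": 0.0445, "dz": -0.0013, "ax": 0, "ay": 0, "az": 0, "grip": 0.055},
])

```text
time_s: 5.7
position: [0.6406, -0.2053, 0.0761]
tool_rot: [[-0.082, 0.989, -0.119], [-0.567, -0.145, -0.811], [-0.819, 0.001, 0.573]]
wrist_force: [0.7, 0.3, 1.0]
width: 0.0549
```

```bash
python3 - <<'E'
from h import *
from bench import robot
p,d=robot.capture("wrist");q=robot.camera_params("wrist");np.savez("w3.npz",p=p,d=d,K=q["K"],T=q["world_to_cam"])
cv2.imwrite("pics/w3.png",p[:,:,::-1])
s=robot.state();print(RR.T@(s["position"]-O)*1000,s["width"],s["qpos"].round(2),s["wrist_force"])
_,P=cloud("w3.npz");Q=(P-O)@RR*1000
m=(abs(Q[...,1]-51)<25)&(Q[...,0]>-58)&(Q[...,0]<-25)&(Q[...,2]>86)&(Q[...,2]<103)
print(m.sum(),Q[m].mean(0),Q[m].min(0),Q[m].max(0))
E
```

```text
[ 2.30032708 50.99862751 76.08786968] 0.05497111410714857 [-0.11  0.65  1.64 -0.74  1.02  0.48] [0.43010961 0.75398582 0.72774679]
5499 [-47.5453      54.38759747  93.58960066] [-55.66834337  35.83521134  86.00553855] [-25.00288828  73.54537029  99.67218185]
```

View pics/w3.png

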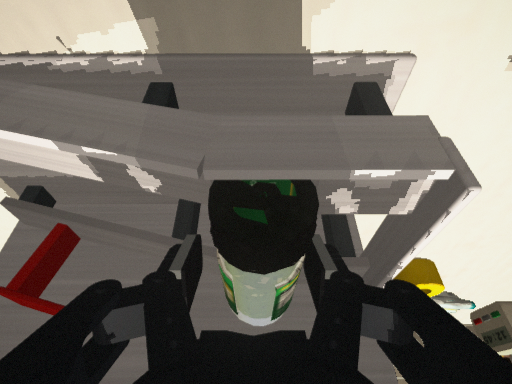

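Jar sits in the pocket (cap px (263,225); top z 99.7, y ≈ 54 mm, still). Tilt a bit further (40°) for deck clearance, then grip.

```bash
python3 - <<'E'
from h import *
from bench import robot
s=robot.state()
print(*delta(s,rk(1.6,52.5,76),tool(40)))
E
```

```text
[-0.0003  0.0015 -0.0006] [ 0.01 -5.03 -0.09]
```

servo_tool([
  {"dx": 0, "dy": 0.001, "dz": -0.0003, "ax": 0, "ay": -2.5, "az": 0, "grip": 0.055},
  {"dx": -0.0003, "dy": 0.0015, "dz": -0.0006, "ax": 0, "ay": -5, "az": -0.1, "grip": 0.055},
  {"dx": -0.0003, "dy": 0.0015, "dz": -0.0006, "ax": 0, "ay": -5, "az": -0.1, "grip": 0.055},
  {"dx": -0.0003, "dy": 0.0015, "dz": -0.0006, "ax": 0, "ay": -5, "az": -0.1, "grip": 0.03},
  {"dx": -0.0003, "dy": 0.0015, "dz": -0.0006, "ax": 0, "ay": -5, "az": -0.1, "grip": 0.03},
  {"dx": -0.0003, "dy": 0.0015, "dz": -0.0006, "ax": 0, "ay": -5, "az": -0.1, "grip": 0.03},
  {"dx": -0.0003, "dy": 0.0015, "dz": -0.0006, "ax": 0, "ay": -5, "az": -0.1, "grip": 0.03},
  {"dx": -0.0003, "dy": 0.0015, "dz": -0.0006, "ax": 0, "ay": -5, "az": -0.1, "grip": 0.03},
], newtons=35)

```text
time_s: 6.75
position: [0.6428, -0.2051, 0.0765]
tool_rot: [[-0.093, 0.989, -0.112], [-0.636, -0.146, -0.758], [-0.766, 0.001, 0.642]]
wrist_force: [2.6, -0.5, 1.5]
width: 0.0395
```

```bash
python3 - <<'E'
from h import *
from bench import robot
s=robot.state();print(RR.T@(s["position"]-O)*1000,s["width"],s["wrist_force"])
for w in[(1.6,52.5,97),(-30,52.5,135),(-150,52.5,220)]:print(*delta(s,rk(*w),tool(40)))
E
```

```text
[ 1.72136063 53.13691088 76.48788132] 0.03945317312252151 [ 2.61072379 -0.45913689  1.54681545]
[-0.0158 -0.0006  0.0131] [-0.01 -0.02 -0.07]
[-0.0652 -0.0006  0.0133] [-0.01 -0.02 -0.07]
[-0.2075 -0.0004 -0.0241] [-0.01 -0.02 -0.07]
```

servo_tool([
  {"dx": -0.005, "dy": 0, "dz": 0.0043, "ax": 0, "ay": 0, "az": 0, "grip": 0.03},
  {"dx": -0.01, "dy": 0, "dz": 0.0085, "ax": 0, "ay": 0, "az": 0, "grip": 0.03},
  {"dx": -0.016, "dy": 0, "dz": 0.0133, "ax": 0, "ay": 0, "az": 0, "grip": 0.03},
  {"dx": -0.017, "dy": 0, "dz": 0.0135, "ax": 0, "ay": 0, "az": 0, "grip": 0.03},
  {"dx": -0.033, "dy": 0, "dz": 0.0135, "ax": 0, "ay": 0, "az": 0, "grip": 0.03},
  {"dx": -0.05, "dy": 0, "dz": 0.0133, "ax": 0, "ay": 0, "az": 0, "grip": 0.03},
  {"dx": -0.065, "dy": 0, "dz": 0.0133, "ax": 0, "ay": 0, "az": 0, "grip": 0.03},
  {"dx": -0.1, "dy": 0, "dz": 0.004, "ax": 0, "ay": 0, "az": 0, "grip": 0.03},
  {"dx": -0.136, "dy": 0, "dz": -0.005, "ax": 0, "ay": 0, "az": 0, "grip": 0.03},
  {"dx": -0.172, "dy": 0, "dz": -0.015, "ax": 0, "ay": 0, "az": 0, "grip": 0.03},
  {"dx": -0.2075, "dy": 0, "dz": -0.024, "ax": 0, "ay": 0, "az": 0, "grip": 0.03},
  {"dx": -0.2075, "dy": 0, "dz": -0.024, "ax": 0, "ay": 0, "az": 0, "grip": 0.03},
])

```text
time_s: 8.25
position: [0.667, -0.0519, 0.2235]
tool_rot: [[-0.085, 0.99, -0.113], [-0.635, -0.142, -0.759], [-0.767, 0.007, 0.641]]
wrist_force: [0.7, -1.1, -2.3]
width: 0.0391
```

```bash
python3 - <<'E'
from h import *
from bench import robot
s=robot.state();print(s["position"],RR.T@(s["position"]-O)*1000,s["width"],s["wrist_force"],s["qpos"].round(2))
p,d=robot.capture("top");q=robot.camera_params("top");np.savez("top1.npz",p=p,d=d,K=q["K"],T=q["world_to_cam"])
p,d=robot.capture("scene");q=robot.camera_params("scene");np.savez("scene1.npz",p=p,d=d,K=q["K"],T=q["world_to_cam"])
t=cv2.resize(np.load("top0.npz")["p"][140:225,130:225,::-1],None,fx=4,fy=4,interpolation=2)
sc=cv2.resize(p[120:255,160:345,::-1],None,fx=340/135,fy=340/135,interpolation=2)
im=np.hstack([t,sc[:340]]);print(im.shape);cv2.imwrite("pics/c2.png",im[:,:800])
E
```

```text
[ 0.66703635 -0.05185591  0.22349448] [-153.38271631   54.71671805  223.49448254] 0.0390544269220089 [ 0.67459824 -1.13989461 -2.27078618] [ 0.14  0.55  1.48 -0.68  1.38  0.51]
(340, 846, 3)
```

View pics/c2.png

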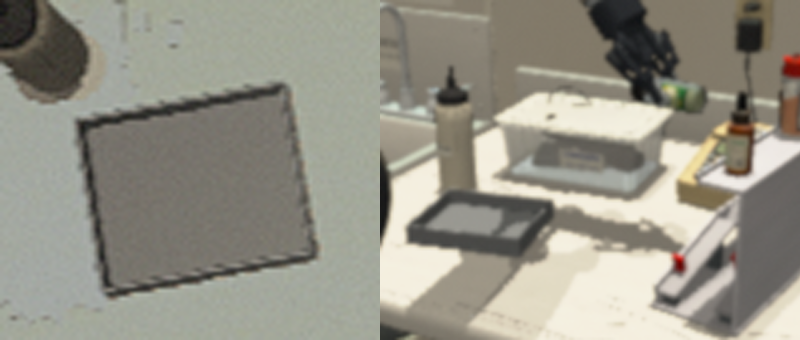

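Jar is firmly held (px ~(685,95) in the right half); tray corners in the left crop (78,122),(287,87),(317,255),(108,293). Computing tray pose and deltas.

```bash
python3 - <<'E'
from h import *
from bench import robot
from scipy.spatial.transform import Rotation as Ro
z=np.load("top0.npz");K=z["K"];T=np.linalg.inv(z["T"])
c=np.array([(78,122),(287,87),(317,255),(108,293)])/4+[130,140]-.4
r=np.c_[(c-K[[0,1],[2,2]])/K[0,0],np.ones(4)]@T[:3,:3].T;P=T[:3,3]+r*((.03-T[2,3])/r[:,2:])
print(P.round(3).tolist(),np.linalg.norm(P-np.roll(P,-1,0),axis=1).round(3));C=P.mean(0);print(C)
y=P[0]-P[1]+P[3]-P[2];yaw=np.degrees(np.arctan2(-y[0],y[1]));print("yaw",yaw)
R=Ro.from_euler('z',yaw+8.4,degrees=True).as_matrix()@tool(40)
ty=np.array([-np.sin(np.radians(yaw)),np.cos(np.radians(yaw)),0])
s=robot.state()
for w in [(C[0]-.01,.06,.19),(*(C-.012*ty)[:2],.12),(*(C-.012*ty)[:2],.025)]: print(np.round(w,4),*delta(s,w,R))
E
```

```text
[[0.623, 0.309, 0.03], [0.654, 0.134, 0.03], [0.512, 0.106, 0.03], [0.479, 0.279, 0.03]] [0.178 0.145 0.176 0.147]
[0.5667368  0.20734966 0.03      ]
yaw 10.441302243435317
[0.5567 0.06   0.19  ] [-0.0394 -0.1235 -0.0942] [-14.42  -0.02  11.99]
[0.5689 0.1955 0.12  ] [-0.073  -0.1311 -0.2433] [-14.42  -0.02  11.99]
[0.5689 0.1955 0.025 ] [-2.000e-04 -1.312e-01 -3.043e-01] [-14.42  -0.02  11.99]
```

Sizes match (178×146 vs 180×150). Moving above the tray.

servo_tool([
  {"dx": -0.02, "dy": -0.06, "dz": -0.047, "ax": -7.2, "ay": 0, "az": 6, "grip": 0.03},
  {"dx": -0.0394, "dy": -0.1235, "dz": -0.094, "ax": -14.4, "ay": 0, "az": 12, "grip": 0.03},
  {"dx": -0.0394, "dy": -0.1235, "dz": -0.094, "ax": -14.4, "ay": 0, "az": 12, "grip": 0.03},
  {"dx": -0.05, "dy": -0.126, "dz": -0.14, "ax": -14.4, "ay": 0, "az": 12, "grip": 0.03},
  {"dx": -0.06, "dy": -0.129, "dz": -0.19, "ax": -14.4, "ay": 0, "az": 12, "grip": 0.03},
  {"dx": -0.073, "dy": -0.131, "dz": -0.243, "ax": -14.4, "ay": 0, "az": 12, "grip": 0.03},
  {"dx": -0.073, "dy": -0.131, "dz": -0.243, "ax": -14.4, "ay": 0, "az": 12, "grip": 0.03},
  {"dx": -0.073, "dy": -0.131, "dz": -0.243, "ax": -14.4, "ay": 0, "az": 12, "grip": 0.03},
])

```text
time_s: 9.35
position: [0.5684, 0.1939, 0.1194]
tool_rot: [[0.115, 0.984, 0.139], [-0.634, 0.181, -0.752], [-0.765, -0.002, 0.644]]
wrist_force: [0.6, 0.2, -1.8]
width: 0.0388
```

```bash
python3 - <<'E'
from h import *
from bench import robot
from scipy.spatial.transform import Rotation as Ro
p,d=robot.capture("wrist");q=robot.camera_params("wrist");np.savez("w4.npz",p=p,d=d,K=q["K"],T=q["world_to_cam"]);p2=robot.capture("scene")[0]
im=np.hstack([cv2.resize(p,(480,360)),cv2.resize(p2[110:255,140:268],(318,360))])[:,:,::-1];cv2.imwrite("pics/w4.png",im)
s=robot.state();print(s["position"],s["width"],s["wrist_force"],s["qpos"].round(2))
R=Ro.from_euler('z',18.84,degrees=True).as_matrix()@tool(40)
for z in(.06,.025):print(*delta(s,(.569,.1955,z),R))
E
```

```text
[0.56894188 0.19366032 0.12055943] 0.039391027057101104 [-0.12069604  0.90416236 -0.83007839] [ 0.56  0.6   1.65 -0.67  1.27  0.71]
[ 0.0452  0.0004 -0.0403] [-0.08  0.03  0.06]
[ 0.072   0.0004 -0.0628] [-0.08  0.03  0.06]
```

View pics/w4.png

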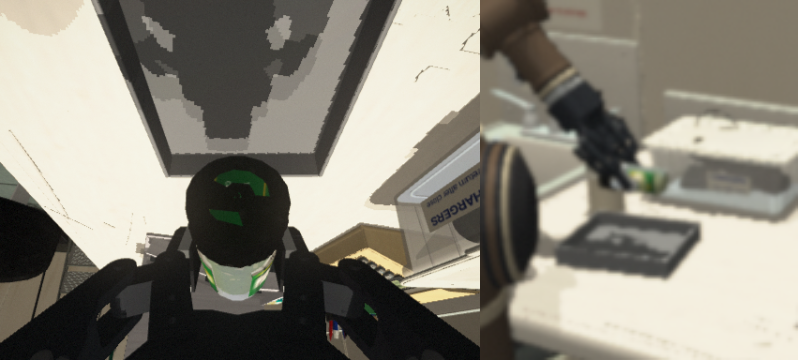

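Jar held level above the tray; its -y rim shows at row ~165 left (parallax expected from the lean). Quick numeric check of the tray rim with the wrist depth before lowering.

```bash
python3 - <<'E'
from h import *
p,P=cloud("w4.npz")
t=np.array([.5667,.2073,0]);b=np.radians(10.44);R=np.array([[np.cos(b),-np.sin(b),0],[np.sin(b),np.cos(b),0],[0,0,1]])
Q=(P-t)@R*1000
m=(Q[...,2]>25)&(Q[...,2]<34)&(abs(Q[...,0])<110)&(abs(Q[...,1])<120);q=Q[m];print(len(q),q.min(0),q.max(0),np.percentile(q,[2,98],axis=0))
g=(Q[...,2]>40)&(Q[...,2]<150)&(abs(Q[...,0])<40)&(Q[...,1]>-110)&(Q[...,1]<40);v,u=np.nonzero(g);q=Q[g];k=(u>190)&(u<320)&(v<280);print("held jar tray-frame",np.percentile(q[k],[2,98],axis=0).round(1))
E
```

```text
4074 [-70.73421971 -84.97153669  25.00050591] [80.23726633 67.96526635 31.84560375] [[-69.60785795 -83.00507261  25.24580463]
 [ 79.06993961  65.86607419  30.89024074]]
held jar tray-frame [[-27.9  -7.7 107.6]
 [ 29.8  40.  142.8]]
```

Tray agrees within 5 mm (shift +4 mm along tray x). Lower and release.

servo_tool([
  {"dx": 0.022, "dy": 0.002, "dz": -0.02, "ax": 0, "ay": 0, "az": 0, "grip": 0.03},
  {"dx": 0.045, "dy": 0.004, "dz": -0.04, "ax": 0, "ay": 0, "az": 0, "grip": 0.03},
  {"dx": 0.06, "dy": 0.004, "dz": -0.053, "ax": 0, "ay": 0, "az": 0, "grip": 0.03},
  {"dx": 0.071, "dy": 0.004, "dz": -0.062, "ax": 0, "ay": 0, "az": 0, "grip": 0.03},
  {"dx": 0.073, "dy": 0.004, "dz": -0.0635, "ax": 0, "ay": 0, "az": 0, "grip": 0.03},
  {"dx": 0.073, "dy": 0.004, "dz": -0.0635, "ax": 0, "ay": 0, "az": 0, "grip": 0.03},
  {"dx": 0.073, "dy": 0.004, "dz": -0.0635, "ax": 0, "ay": 0, "az": 0, "grip": 0.03},
])

```text
time_s: 10.32
position: [0.5733, 0.1965, 0.0249]
tool_rot: [[0.117, 0.984, 0.136], [-0.632, 0.18, -0.754], [-0.766, 0.002, 0.643]]
wrist_force: [0.4, 0.7, -1.7]
width: 0.0391
```

servo_tool([
  {"dx": 0.0018, "dy": 0, "dz": -0.0015, "ax": 0, "ay": 0, "az": 0, "grip": 0.03},
  {"dx": 0.0018, "dy": 0, "dz": -0.0015, "ax": 0, "ay": 0, "az": 0, "grip": 0.03},
  {"dx": 0.0018, "dy": 0, "dz": -0.0015, "ax": 0, "ay": 0, "az": 0, "grip": 0.042},
  {"dx": 0.0018, "dy": 0, "dz": -0.0015, "ax": 0, "ay": 0, "az": 0, "grip": 0.048},
  {"dx": 0.0018, "dy": 0, "dz": -0.0015, "ax": 0, "ay": 0, "az": 0, "grip": 0.06},
  {"dx": 0.0018, "dy": 0, "dz": -0.0015, "ax": 0, "ay": 0, "az": 0, "grip": 0.06},
  {"dx": 0.0018, "dy": 0, "dz": -0.0015, "ax": 0, "ay": 0, "az": 0, "grip": 0.06},
  {"dx": -0.02, "dy": 0, "dz": 0, "ax": 0, "ay": 0, "az": 0, "grip": 0.06},
  {"dx": -0.05, "dy": 0, "dz": 0, "ax": 0, "ay": 0, "az": 0, "grip": 0.06},
  {"dx": -0.08, "dy": 0, "dz": 0.02, "ax": 0, "ay": 0, "az": 0, "grip": 0.06},
  {"dx": -0.12, "dy": 0, "dz": 0.05, "ax": 0, "ay": 0, "az": 0, "grip": 0.06},
  {"dx": -0.15, "dy": 0, "dz": 0.08, "ax": 0, "ay": 0, "az": 0, "grip": 0.06},
  {"dx": -0.15, "dy": 0, "dz": 0.08, "ax": 0, "ay": 0, "az": 0, "grip": 0.06},
  {"dx": -0.15, "dy": 0, "dz": 0.08, "ax": 0, "ay": 0, "az": 0, "grip": 0.06},
])

```text
time_s: 12.08
position: [0.5664, 0.2317, 0.1918]
tool_rot: [[0.118, 0.984, 0.136], [-0.631, 0.18, -0.755], [-0.767, 0.003, 0.642]]
wrist_force: [-0.5, -0.1, -1.1]
width: 0.06
```

```bash
python3 - <<'E'
from h import *
from bench import robot
for i in (1,2):
    p,d=robot.capture("wrist");q=robot.camera_params("wrist");np.savez("w5.npz",p=p,d=d,K=q["K"],T=q["world_to_cam"])
    _,P=cloud("w5.npz");t=np.array([.5667,.2073,0]);b=np.radians(10.44);R=np.array([[np.cos(b),-np.sin(b),0],[np.sin(b),np.cos(b),0],[0,0,1]])
    Q=(P-t)@R*1000
    m=(Q[...,2]>34)&(Q[...,2]<60)&(abs(Q[...,0])<75)&(abs(Q[...,1])<90);print("jar",m.sum(),np.percentile(Q[m],[1,50,99],axis=0).round(1).tolist())
m=(Q[...,2]>26)&(Q[...,2]<33)&(abs(Q[...,0])<100)&(abs(Q[...,1])<110);print("rim",np.percentile(Q[m],[1,99],axis=0).round(1).tolist())
t2,d2=robot.capture("top")
im=np.hstack([cv2.resize(p,(480,360)),cv2.resize(t2[100:250,110:243],(318,360))])[:,:,::-1];cv2.imwrite("pics/w5.png",im)
s=robot.state();print(s["position"],s["width"],s["wrist_force"])
E
```

```text
jar 3601 [[-12.0, -58.9, 34.2], [4.4, 5.7, 40.3], [20.7, 42.9, 43.3]]
jar 3684 [[-11.8, -58.4, 34.3], [4.8, 6.3, 40.7], [21.4, 43.2, 43.8]]
rim [[-70.9, -84.9, 26.1], [78.7, 72.8, 32.8]]
[0.56568072 0.23067917 0.18971515] 0.05988130673854014 [-0.26881028  0.76872168  0.22901047]
```

View pics/w5.png

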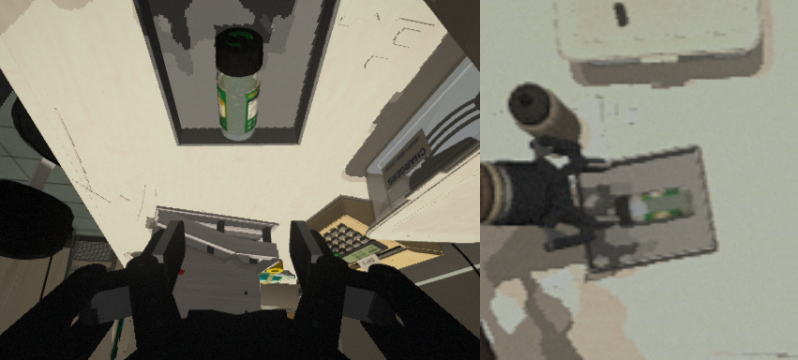

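Jar lies centred in the tray (left px (240,85), resting, axis along the tray), gripper clear. Check bystanders, then hand in.

```bash
python3 - <<'E'
from h import *
from bench import robot
p,d=robot.capture("top");q=robot.camera_params("top");np.savez("top2.npz",p=p,d=d,K=q["K"],T=q["world_to_cam"])
for f in("top0.npz","top2.npz"):
    _,P=cloud(f);o=[]
    for u0,u1,v0,v1,a_,b_ in[(115,155,130,165,.14,.25),(355,395,215,250,.05,.1),(300,335,125,160,.27,.33),(300,325,190,212,.22,.33)]:
        B=P[v0:v1,u0:u1].reshape(-1,3);B=B[(B[:,2]>a_)&(B[:,2]<b_)];o.append(np.median(B[:,:2],0).round(3).tolist())
    print(f,o)
robot.finish_job()
E
```

```text
top0.npz [[0.679, 0.332], [0.416, -0.441], [0.659, -0.235], [0.5, -0.21]]
top2.npz [[0.675, 0.327], [0.416, -0.441], [0.658, -0.235], [0.5, -0.21]]
the job is handed in; nothing more can be done
```

The spice jar is lying on its side in the grey tray, and I handed the job in at about 12 s of the 58 s allowed. No verdict was reported.

I straddled the jar with the open fingers and pushed it up the rails, over the crest and into the pocket. I then gripped it at a 40° lean, lifted it clear of the front wall and deck, and laid it in the tray.

- **Pocket:** the jar's middle measured about y = 54 mm in the rack frame, with its top at about z = 100 mm. That puts the middle near z = 80 mm, inside the limits.
- **Tray:** the two last wrist pictures show the jar at rest. It lies a few millimetres from the tray's centre in x and about 10–15 mm off in y, with its top about 43 mm above the table, so its middle is about 24 mm up. The gripper was about 15 cm above the jar and touching nothing.
- **Bystanders:** the cup, red-capped jar and dropper bottle read within 1 mm of where they started. The squeeze bottle read about 6 mm off; I put that down to the hand partly blocking the camera's view, but did not confirm it. It is well under the 30 mm limit.
- **Disagreement:** the top and wrist cameras put the tray centre about 5 mm apart. I shifted the release point 4 mm to suit.

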